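Fit the second arm to the slotted drying rack and lay its shelf

TASK

Get the drying rack ready for the painted sign pieces. Fit the loose blue arm to the bare right-hand upright, level with the arm already on the other one: push its hook tabs into the slots, keep it pressed in against its sprung pin and push it down until the hooks are home and the pin snaps out into the slot between them. Then lay the wooden shelf gently across both arms, behind their nose lips; feel your way in rather than forcing anything, and leave the other things on the table where they are.

Things in the scene. Friction and masses are not known exactly. Their poses are not given: they have to be found in the camera images.
- rack: Bench drying rack, fixed: plywood foot 180x290 mm, 17 mm high, and a steel frame of two slotted uprights in dark sleeves. Origin: on the table, midway between the uprights, in the plane of their front faces; x away from the user, y left, z up. Uprights at y = +100 mm (already has a blue arm, same kind as the spare) and y = -100 mm (bare). Sheet steel: pushing the arm with over 20 N bends it.
- upright_foot (a point): Point on the table (z = 0) under the front face and middle of the bare right upright; it does not tell the frame's height. The frame is clamped in its sleeves at a height that is NOT measured: in mid position the slots' lower edges are at z = 84, 110, 136 and 162 mm and the black cap's top at 196 mm, but all of it, the fitted arm too, sits up to 12 mm higher or lower.
- slot_line (a point): Same upright: point 4 mm behind upright_foot, on the table, under the rear of the web. The web is 4 mm thick, 36 mm wide, hollow behind (26 mm). Its four slots are 10 mm wide, 17 mm high, pitch 26 mm; the arm belongs in the upper three. A seated arm's underside is 10 mm under the second slot's lower edge: 100 mm above the table in mid position (+-12 mm), like the fitted arm's.
- spare_arm: Spare blue arm, 0.26 kg, standing on its underside: box tube 20 mm wide (y), 30 mm high, x -3 to -128 mm; nose lip 8 mm high on its outer end (x -124 to -128); plate 30 mm wide, 76 mm high at the inner end (x -4 to 0). Origin: underside, in the plane of the plate's rear (mounting) face; x towards the tabs, z up.
- hook_tab (a point): Nose of the spare arm's lower hook tab, at x = 12, z = 10 mm of the arm. Two steel tabs, 6 mm thick (y), noses rounded sideways: necks at z 10 to 17 and 62 to 69 mm, hooks reaching 8 mm below the necks, 5.4 mm gap from hook to plate. The tabs enter the 17 mm slots with the arm 8 to 10 mm above its seated height; with the plate against the web it then goes down until the necks sit on the slots' lower edges.
- grip_point (a point): Good place to grip the spare arm across its 20 mm tube: 50 mm out from the plate's rear face, 20 mm above the underside, near its balance point.
- lock_pin (a joint): Brass locking pin of the spare arm, 6 mm wide, 7 mm high, at z = 48 mm between the tabs, its pull knob reaches 14 mm out in front. 0 = out, 7 mm proud of the rear face; grows (m) as it is pushed back, 0.007 with the plate against solid web. Spring: 3 N out, 6 N back. It snaps out to 0 into the middle slot when the arm is within 1.5 mm of its lowest place and locks it; till then it drags on the web.
- shelf: Wooden ladder shelf, 98 mm (x) by 250 mm (y) by 12 mm, 0.2 kg, lying flat: long bars 16 mm wide at x = +-41 mm, rungs 14 mm wide along x at y = 0, +-60, +-117 mm, open gaps between. Origin: centre of the underside. Grip the middle rung across its 14 mm.
- shelf_place (a point): Point on the table under the middle of the shelf's place: 69 mm in front of the rack's origin. There the shelf lies on both arms, underside 30 mm above theirs (130 mm above the table in mid position, +-12 mm), long side along the rack's y, with 6 mm play to the nose lips in front and to the brass pin knobs behind.
- accent_circ_a2: Roof-shaped accent, gold side and green face, 48x100x49 mm, left of the rack; a bystander.
- accent_hook_a2: Drop-shaped accent, gold side and green face, 70x43x49 mm, left of the rack; a bystander.
- tape_measure: Yellow tape measure, 36x102x62 mm, right of the rack; a bystander.
- sanding_block: Dark sanding block, 67x99x24 mm, lying at the back right; a bystander.
- paint_brush: Flat paint brush, 44x204x14 mm, lying at the front left; a bystander.

How it is judged (in metres and radians):
On the way, in this order (a step that is already met when the one before it is completed fails the run):
1. the spare arm is hooked home in the upper three slots of the right upright, flush, and its pin has snapped out (x of spare_arm in the frame of rack between -0.0035 and 0.002 m and y of spare_arm in the frame of rack between -0.1045 and -0.0955 m and z of spare_arm in the frame of rack between 0.086 and 0.114 m and angle between spare_arm's own z axis and vertical below 0.07 rad and angle between the x axis of spare_arm and the x axis of rack, either way round below 0.08 rad and value of joint lock_pin below 0.002 m), for 0.2 s.
2. the shelf lies on both arms (x of shelf in the frame of rack between -0.079 and -0.059 m and y of shelf in the frame of rack between -0.02 and 0.02 m and z of shelf in the frame of rack between 0.114 and 0.146 m and angle between shelf's own z axis and vertical below 0.06 rad and angle between the y axis of shelf and the y axis of rack, either way round below 0.12 rad and contact force between shelf and spare_arm above 0.15 N and contact force between shelf and rack above 0.15 N), for 0.2 s.
At the end, for the whole second after the job is handed in: Spare arm seated on the right upright level with the other: face within 3.5 mm of the web, within 4 mm sideways, upright, pin out (under 2 mm); shelf at rest on both arms, level, within 20 mm of centred and inside the lips (all of step 1 and all of step 2 and linear speed of each of shelf, spare_arm below 0.02 m/s); the robot touches nothing.
It fails at once if the arm was forced against the rack (over 55 N, all their contacts together) (contact force between spare_arm and rack above 55 N).
It fails at once if the shelf was banged down (over 30 N) (contact force between shelf and rack above 30 N or contact force between shelf and spare_arm above 30 N).
It fails at once if another thing was disturbed (over 25 mm) (distance of any of accent_circ_a2, accent_hook_a2, tape_measure, sanding_block, paint_brush from where it was at the start of the episode above 0.025 m).
It also fails if it takes over 72 s, if anything falls off the work surface, if the arm or the gripper's body presses on something with over 40 N, if the wrist force passes 120 N, or if a joint passes its speed limit or range.

ROBOT

A 6-joint arm with a two-finger parallel gripper is mounted at the origin on a cart in front of the work surface, level with it; the furniture and walls round the work are solid. World frame = base frame: x ahead of the robot, y to its left, z up, the work surface at z = 0. Lengths are in mm, angles in rad, forces in N, time in s.
With the tool pointing down it reaches from about 275 to 825 mm from the base axis. Payload 5.2 kg.
Tool frame: the origin (TCP) lies midway between the tips of the shut fingers; the grasp point (between the pads) lies 19 mm behind it (robot.grip_point_offset is the z of the grasp point in the tool frame, in mm); z points along the fingers, y is the direction in which the jaws open and shut (so a half turn about z gives the same grasp; the last joint's range is limited). The gripper opens to 93 mm and grips with 3 to 60 N. Pads are 15 mm wide; open, the fingers measure 128 mm over their backs; the gripper's body (75 mm by 188 mm) begins 65 mm behind the grasp point.
Start: joints at [0.916, 0.259, 1.535, -0, 1.348, -0.203], TCP at [240.102, 494.829, 218.653] pointing down, gripper open.
Joint ranges: [-3.14, 3.14], [-0.91, 2.08], [0.19, 2.58], [-1.22, 4.36], [0.22, 2.71], [-3.12, 3.12]. Speed limits (rad/s): [2.57, 2.57, 3.14, 3.14, 3.14, 3.14].

INTERFACE

Orientations are given as a unit quaternion [x, y, z, w].
In Python, from plant import robot, viewer, ticket gives the robot as it stands.
- The arm moves only by the tool carry_out, never from a script. Its argument "increments" is one flat list of numbers, 6 for each row, row after row: the shift along the world's x, y, z in m, then the turn, a rotation vector about the world's x, y, z in degrees. A call has 1 to 20 rows; each row shifts and turns the commanded pose from where the row before left it; what a row does not reach is not made up. A row lasts 1/12 s, in which the tool goes at most 41.7 mm and 7.16 degrees, less where a joint would pass 70% of its speed; a pose out of reach is approached as far as the arm can. A call with a gripper value outside its range is refused whole. "gripper" is the opening, from 0 (shut) to 1 (fully open), set as the call begins (left out, the last holds). The fingers move at their own pace and stop on an object; the grip force is fixed at half the most. Time passes only in rows, so rows that do not move let the fingers close. It gives the time, the measured TCP pose, the force and the opening at its end, in the units of the state.
- robot.sense(): the state, without advancing time (a new reading comes with each control period).
- viewer.grab_frame(name): name is "side" or "top"; returns a dict with "frame" (480x640x3 uint8, blue, green, red), "camera_matrix" (3x3 intrinsics, pixels), "rvec" (rotation vector, rad) and "tvec" (3), from world to camera coordinates, as OpenCV has them. Camera axes: x right, y down, z forward; pixel columns grow to the right and rows downward; lengths in mm; the calibration is good to about 2 mm. A picture is of the moment at which its call begins. There is no depth.
- ticket.hand_in(): hands the job in, once; it reports no verdict.
Trained networks look in a picture, given as the dict that the camera call returned (one of the last four; its "shot" number tells which), for a name from the list of things; names that differ only in an ending like _2 or _b are one class to them, and where a whole thing is asked for, a point or a joint stands for the part that bears it (a point fixed in the world has none). Each returns a list of dicts, best first, with "confidence" (0 to 1); they miss things now and then, are a little off and sometimes report something else, mostly with a low value. They report only what shows in the picture. A call takes as long as a camera call.
- viewer.find_in(picture, query): "at" ([x, y, z] in mm, in world coordinates, good to about 4 mm: the middle of the surface that is visible of it).
The state is a dict: "time_s": time; "qpos": joint angles; "qvel": joint speeds; "effort": joint torques, N m; "tool_pos": TCP position; "tcp_rot": TCP orientation; "wrist_force": force on the tool from outside, world axes, zero at the start; "torque": the same for the moment, N m; "finger_gap": opening from 0.0 (shut) to 1.0 (fully open).
Only numpy, scipy, OpenCV 4.12 (cv2) and the standard library are available. Lean on these libraries where they do the work, as an engineer would, in place of code of your own. Each camera call takes 0.05 s, during which the arm holds its last target. There are 200 camera calls.

## Working session

There is one attempt and no reset: what is moved stays moved. The work goes in short steps, Python scripts to look and compute and a tool call to move; the robot and the scene stay as the last step left them, time stands still between calls to the robot, and variables do not carry over. Pictures are saved under pics/ and viewed, about 8 in all and at most 12, crops included, and the job is handed in when it is done.

Besides the shell and the picture viewer there is one more tool, called after "Call:" as name(argument=value, ...) on one line, values as JSON. carry_out: Moves the arm, as the interface text tells. Its arguments: {"type":"object","properties":{"increments":{"type":"array","items":{"type":"number"}},"gripper":{"type":"number"}},"required":["increments"]}

```bash
mkdir -p pics; ls
cat > h.py <<'E'
import numpy as np, cv2
from plant import robot, viewer, ticket
def shot(n,f=None):
    p=viewer.grab_frame(n)
    if f: cv2.imwrite('pics/'+f,p['frame'])
    return p
def proj(p,X):
    return cv2.projectPoints(np.float64(X).reshape(-1,1,3),np.float64(p['rvec']),np.float64(p['tvec']),np.float64(p['camera_matrix']),None)[0].reshape(-1,2)
def ray(p,uv,axis=2,val=0.):
    R=cv2.Rodrigues(np.float64(p['rvec']))[0];t=np.float64(p['tvec']).ravel()
    c=-R.T@t; d=R.T@np.linalg.inv(p['camera_matrix'])@np.array([uv[0],uv[1],1.])
    return c+d*(val-c[axis])/d[axis]
E
python3 - <<'E'
from h import *
for n in('top','side'):
    p=shot(n,n+'1.png')
    R=cv2.Rodrigues(np.float64(p['rvec']))[0];print(n,'cam at',(-R.T@np.ravel(p['tvec'])).round(),'fwd',R[2].round(2))
    for q in('rack','upright_foot','slot_line','spare_arm','hook_tab','grip_point','shelf','shelf_place','lock_pin'):
        r=viewer.find_in(p,q)
        print(n,q,[(np.round(a['at']),round(a['confidence'],2)) for a in r[:3]])
print(robot.sense())
E
```

```text
pics
top cam at [ 376.   67. 1100.] fwd [ 0.14 -0.01 -0.99]
top rack [(array([678., 184.,  21.]), 0.66)]
top upright_foot [(array([684., 185.,  12.]), 0.69), (array([352., 304.,  14.]), 0.66), (array([ 565., -313.,   30.]), 0.37)]
top slot_line [(array([682., 190.,  18.]), 0.57)]
top spare_arm [(array([ 563., -317.,   29.]), 0.89)]
top hook_tab [(array([ 563., -318.,   28.]), 0.95)]
top grip_point [(array([ 560., -318.,   32.]), 0.81)]
top shelf [(array([464., -40.,  14.]), 0.59)]
top shelf_place [(array([683., 190.,  17.]), 0.62)]
top lock_pin []
side cam at [  12. -802.  826.] fwd [ 0.4   0.68 -0.61]
side rack [(array([684., 180.,  22.]), 0.77), (array([353., 287.,  10.]), 0.33)]
side upright_foot [(array([683., 180.,  23.]), 0.96), (array([583., 438.,  35.]), 0.3)]
side slot_line [(array([685., 178.,  30.]), 0.85), (array([ 684., -138.,   38.]), 0.45)]
side spare_arm [(array([ 561., -326.,   30.]), 0.61)]
side hook_tab []
side grip_point [(array([ 563., -327.,   30.]), 0.7)]
side shelf [(array([459., -53.,  11.]), 0.98), (array([684., 176.,  24.]), 0.2)]
side shelf_place [(array([680., 176.,  23.]), 0.81)]
side lock_pin []
{'time_s': 1.0, 'qpos': array([ 9.16175144e-01,  2.58602712e-01,  1.53501862e+00, -2.14008448e-05,
        1.34798051e+00, -2.02800532e-01]), 'qvel': array([-0.00038823,  0.00096451,  0.0013582 ,  0.00092054,  0.00027425,
       -0.0012223 ]), 'effort': array([-2.16363111e-05, -4.37207508e+01, -2.84310901e+01,  7.18005910e-02,
        3.12382565e-02, -1.08579820e-04]), 'tool_pos': array([240.1187898 , 494.81662758, 218.64379272]), 'tcp_rot': array([ 2.23991345e-01,  9.74591133e-01, -8.51649923e-06,  7.58171715e-06]), 'wrist_force': array([ 0.57801516, -0.26593408,  0.37575065]), 'torque': array([ 0.03695646,  0.03645366, -0.00502291]), 'finger_gap': 0.9985360055265593}
```

View pics/top1.png

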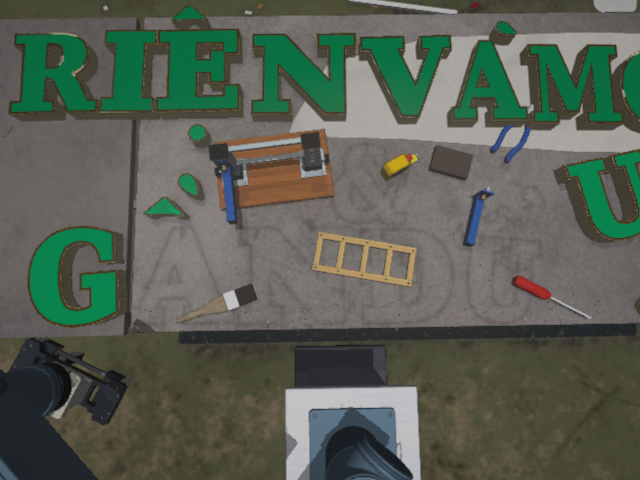

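View pics/side1.png

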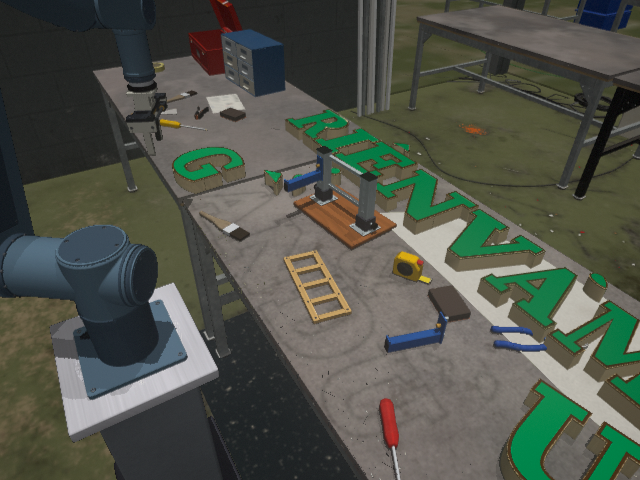

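The top view shows the rack at px (270,170), with the bare upright at about (312,150). The shelf is at (365,260), the spare arm at (478,217) with its tabs pointing away from the robot, and the side view agrees. Next I'll enlarge crops for precise pixels.

Run:
```python
import cv2,numpy as np
t=cv2.imread('pics/top1.png');s=cv2.imread('pics/side1.png')
def c(im,x,y,w,h,k):
    o=cv2.resize(im[y:y+h,x:x+w],None,fx=k,fy=k,interpolation=cv2.INTER_CUBIC)
    for i in range(0,w,10):
        cv2.line(o,(i*k,0),(i*k,6 if (x+i)%50 else 14),(0,255,255),1)
        if i%20==0: cv2.putText(o,str(x+i),(i*k,24),0,.35,(0,255,255),1)
    for i in range(0,h,10):
        cv2.line(o,(0,i*k),(8,i*k),(0,255,255),1)
        if i%20==0: cv2.putText(o,str(y+i),(10,i*k+4),0,.35,(0,255,255),1)
    return o
cv2.imwrite('pics/c1.png',c(t,205,120,135,115,5))
cv2.imwrite('pics/c2.png',c(s,280,140,125,115,5))
```

```text
(no output)
```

View pics/c1.png

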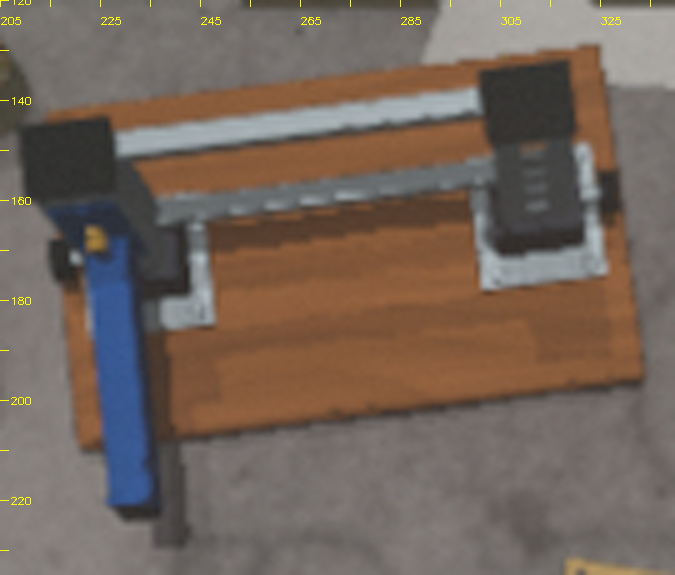

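View pics/c2.png

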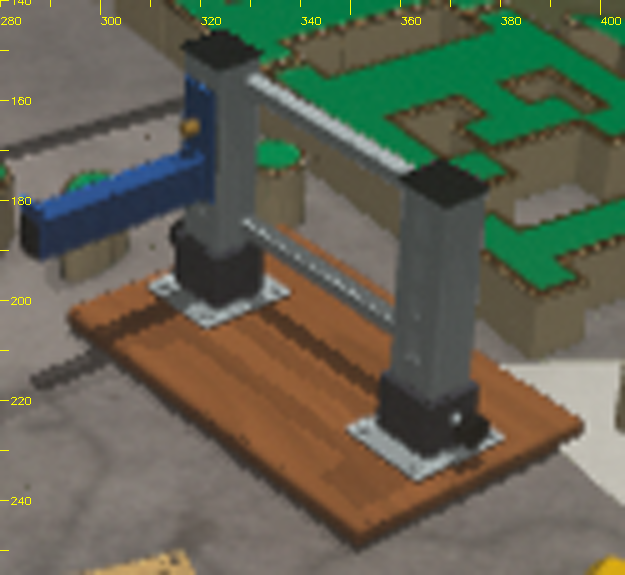

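The crops show the foot corners (top view: (213.5,142), (324.5,129), (333,195.5), (221,209.5)), four slots near (311.7,151–162), the caps, and the fitted arm's nose. I'll fit the rack pose to these.

```bash
cat > fit.py <<'E'
from h import *
from scipy.optimize import least_squares
T=shot('top');S=shot('side')
# (cam, rack-frame pt (fx=1: x relative to foot centre; dz flag), uv, weight)
F=[(-90,145),(90,145),(90,-145),(-90,-145)]
obs=[]
for (x,y),uv in zip([F[1],F[2],F[3],F[0]],[(213.5,142),(324.5,129),(333,195.5),(221,209.5)]): obs.append((T,x,y,17,1,0,uv,1))
for (x,y),uv in zip([F[0],F[3],F[2]],[(292,203.3),(350,247),(394.2,224.8)]): obs.append((S,x,y,17,1,0,uv,1))
# fitted arm nose: lip top front corners / bottom corners
obs+=[(T,-128,110,138,0,1,(227.0,221.5),1),(T,-128,90,138,0,1,(235.7,220.0),1)]
obs+=[(S,-128,90,100,0,1,(287.8,191.8),1),(S,-128,110,138,0,1,(282.6,180.8),1),(S,-128,90,138,0,1,(286.6,182.8),.5)]
# cap tops: centre of the four corners, cap centred x=cx
cap=[(T,0,-100,196,2,1,tuple(np.mean([(300.5,134),(318.5,132),(319.5,147),(303.5,148.5)],0)),1),
 (S,0,-100,196,2,1,tuple(np.mean([(358.5,174.5),(377,177),(366,181),(369,171)],0)),1),
 (S,0,100,196,2,1,tuple(np.mean([(314,149),(331,150.5),(322,154),(322,146.5)],0)),1)]
obs+=cap
def world(p,x,y,z,m,f):
    X,Y,a,dz,fx,cx=p; x=x+(fx if m==1 else cx if m==2 else 0)
    return (X+x*np.cos(a)-y*np.sin(a),Y+x*np.sin(a)+y*np.cos(a),z+f*dz)
def res(p): return np.concatenate([w*(proj(c,world(p,x,y,z,m,f))[0]-uv) for c,x,y,z,m,f,uv,w in obs])
r=least_squares(res,[680,180,.1,0,0,13],loss='soft_l1')
print(r.x.round(3));print(r.fun.reshape(-1,2).round(1).tolist())
J=r.jac;print('sd',(np.sqrt(np.diag(np.linalg.inv(J.T@J)))*.7).round(3))
for i in range(4): print('slot top/side',proj(T,world(r.x,0,-100,92.5+26*i,0,1)).round(1),proj(S,world(r.x,0,-100,92.5+26*i,0,1)).round(1))
print('upright',world(r.x,0,-100,0,0,0))
t=cv2.imread('pics/top1.png');s=cv2.imread('pics/side1.png')
def c(im,x,y,w,h,k): return cv2.resize(im[y:y+h,x:x+w],None,fx=k,fy=k,interpolation=cv2.INTER_CUBIC)
a=c(t,305,225,120,70,6);b=np.hstack([c(t,455,180,50,70,5),c(s,375,300,85,70,5)])
W=max(a.shape[1],b.shape[1]);f=lambda i:cv2.copyMakeBorder(i,0,0,0,W-i.shape[1],0)
o=np.vstack([f(a),f(b)]);print(o.shape);cv2.imwrite('pics/c3.png',cv2.resize(o,None,fx=.76,fy=.76,interpolation=cv2.INTER_AREA))
E
python3 fit.py
```

```text
[ 6.78260e+02  1.83842e+02  1.16000e-01 -6.42200e+00  1.28820e+01
  1.29010e+01]
[[-0.1, 0.4], [0.7, -0.7], [1.7, 0.3], [-0.6, 1.2], [-0.6, -1.9], [0.3, -0.7], [1.9, -0.9], [-0.5, -0.2], [-0.3, 0.2], [-0.6, 1.5], [0.3, -1.4], [0.1, -0.3], [0.2, 0.3], [0.1, 0.5], [0.7, -0.3]]
sd [1.072 0.771 0.005 1.746 1.535 1.824]
slot top/side [[312.5 160.7]] [[361.8 209.5]]
slot top/side [[312.3 157.4]] [[362.4 201.8]]
slot top/side [[312.  153.9]] [[363.  193.9]]
slot top/side [[311.7 150.2]] [[363.6 185.9]]
upright (np.float64(689.8524927166595), np.float64(84.51621745616272), np.float64(0.0))
(770, 720, 3)
```

View pics/c3.png

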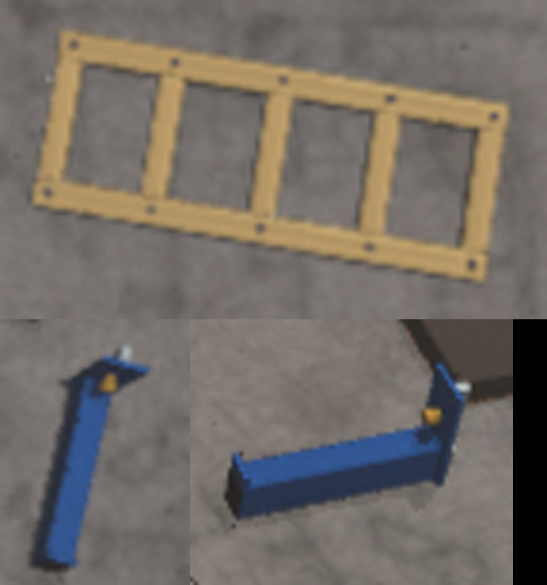

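The crops show the shelf's corners, at about (318.8,231.8), (416.4,247.6), (411.6,286.6) and (312.2,270.4), and the spare arm's nose and plate corners. Fitting both poses.

```bash
cat > fit2.py <<'E'
from h import *
from scipy.optimize import least_squares
T=shot('top');S=shot('side')
def fit(obs,p0,n):
    W=lambda p,q:(p[0]+q[0]*np.cos(p[2])-q[1]*np.sin(p[2]),p[1]+q[0]*np.sin(p[2])+q[1]*np.cos(p[2]),q[2])
    f=lambda p:np.concatenate([proj(c,W(p,q))[0]-uv for c,q,uv in obs])
    r=least_squares(f,p0,loss='soft_l1');print(n,r.x.round(3),'deg',np.degrees(r.x[2]).round(2),r.fun.reshape(-1,2).round(1).tolist());return r.x,W
fit([(T,(49,125,12),(318.8,231.8)),(T,(49,-125,12),(416.4,247.6)),(T,(-49,-125,12),(411.6,286.6)),(T,(-49,125,12),(312.2,270.4))],[464,-40,-.1],'shelf')
p,W=fit([(T,(0,15,76),(482.1,190.5)),(T,(0,-15,76),(494.2,194)),(T,(-128,10,38),(467.4,244.4)),(T,(-128,-10,38),(475,243.9)),
(S,(-128,-10,0),(386.8,352.6)),(S,(-128,10,38),(386.6,335.8)),(S,(0,-15,0),(441.6,343.4)),(S,(0,-15,76),(446.8,317.4)),(S,(0,15,76),(440.3,312.1))],[600,-325,-.2],'arm')
print('grip',W(p,(-50,0,20)))
E
python3 fit2.py; python3 -c "
from scipy.spatial.transform import Rotation as R
print(R.from_quat([.22399,.97459,0,0]).as_matrix().round(3))"
```

```text
shelf [ 4.57732e+02 -4.08580e+01 -1.78000e-01] deg -10.18 [[-0.4, -0.0], [0.5, 0.1], [0.1, -0.0], [-0.2, -0.0]]
arm [ 6.12746e+02 -3.36644e+02 -2.80000e-01] deg -16.04 [[0.1, -1.7], [0.2, -2.0], [0.2, -2.1], [0.5, 0.5], [-0.1, 0.8], [-1.6, -0.6], [-1.0, 0.5], [-0.3, 3.4], [-0.2, -1.1]]
grip (np.float64(564.6926387824808), np.float64(-322.82993670972144), 20)
[[-0.9    0.437  0.   ]
 [ 0.437  0.9    0.   ]
 [ 0.     0.    -1.   ]]
```

Call:
carry_out(gripper=0, increments=[0.022,-0.0195,0.0015,0,0,1.6,0.022,-0.0195,0.0015,0,0,1.6,0.022,-0.0195,0.0015,0,0,1.6,0.022,-0.0195,0.0015,0,0,1.6,0.022,-0.0195,0.0015,0,0,1.6,0.022,-0.0195,0.0015,0,0,1.6,0.022,-0.0195,0.0015,0,0,1.6,0.022,-0.0195,0.0015,0,0,1.6,0.022,-0.0195,0.0015,0,0,1.6,0.022,-0.0195,0.0015,0,0,1.6,0.022,-0.0195,0.0015,0,0,1.6,0.022,-0.0195,0,0,0,1.6,0.022,-0.0195,0,0,0,1.6,0.022,-0.0195,0,0,0,1.6,0.022,-0.0195,0,0,0,1.6,0.022,-0.0195,0,0,0,1.6,0.022,-0.0195,0,0,0,1.6,0.022,-0.0195,0,0,0,1.6,0.022,-0.0195,0,0,0,1.6,0.022,-0.0195,0,0,0,1.6])

```text
time_s: 2.87
tool_pos: [681.0, 103.7, 235.0]
tcp_rot: [-0.054, 0.999, 0.0, -0.0]
wrist_force: [0.3, 0.8, 0.1]
finger_gap: 0.009
```

Call:
carry_out(increments=[0.0113,-0.0095,-0.012,0,0,0,0.0113,-0.0095,-0.012,0,0,0,0,0,-0.005,0,0,0,0,0,-0.002,0,0,0,0,0,-0.002,0,0,0,0,0,-0.001,0,0,0,0,0,0,0,0,0])

```text
time_s: 3.45
tool_pos: [702.1, 87.1, 201.7]
tcp_rot: [-0.054, 0.999, 0.0, 0.0]
wrist_force: [0.0, 0.7, -0.1]
finger_gap: 0.008
```

Call:
carry_out(increments=[0,0,-0.002,0,0,0,0,0,-0.002,0,0,0,0,0,0,0,0,0])

```text
time_s: 3.7
tool_pos: [702.4, 86.2, 197.2]
tcp_rot: [-0.054, 0.999, -0.0, 0.0]
wrist_force: [0.2, -0.2, -0.3]
finger_gap: 0.002
```

Call:
carry_out(increments=[0,0,-0.0015,0,0,0,0,0,-0.0015,0,0,0,0,0,0,0,0,0])

```text
time_s: 3.95
tool_pos: [702.5, 85.8, 193.8]
tcp_rot: [-0.053, 0.999, 0.0, -0.0]
wrist_force: [-0.0, -0.0, 0.3]
finger_gap: 0.003
```

Call:
carry_out(increments=[0,0,-0.0015,0,0,0,0,0,-0.0015,0,0,0,0,0,0,0,0,0])

```text
time_s: 4.2
tool_pos: [702.8, 85.7, 191.6]
tcp_rot: [-0.053, 0.999, -0.0, 0.0]
wrist_force: [-1.5, -0.4, 2.6]
finger_gap: 0.004
```

Call:
carry_out(increments=[0,0,-0.002,0,0,0,0,0,0,0,0,0,0,0,0,0,0,0])

```text
time_s: 4.45
tool_pos: [702.9, 85.8, 191.6]
tcp_rot: [-0.053, 0.999, -0.0, 0.001]
wrist_force: [-4.0, 0.2, 10.8]
finger_gap: 0.003
```

Call:
carry_out(increments=[0,0,0.008,0,0,0,0.001,-0.012,0.006,0,0,0,0.0025,-0.022,0.0,0,0,0,0.0025,-0.022,-0.01,0,0,0,0,0,-0.013,0,0,0,0,0,-0.01,0,0,0,0,0,0,0,0,0])

```text
time_s: 5.03
tool_pos: [707.4, 29.1, 167.2]
tcp_rot: [-0.053, 0.999, 0.0, -0.002]
wrist_force: [-0.2, -0.1, -0.8]
finger_gap: 0.006
```

Call:
carry_out(increments=[-0.001,0.0085,0,0,0,0,-0.0005,0.005,0,0,0,0,0,0.002,0,0,0,0,0,0.001,0,0,0,0,0,0,0,0,0,0])

```text
time_s: 5.45
tool_pos: [707.5, 47.4, 171.0]
tcp_rot: [-0.054, 0.999, -0.0, 0.001]
wrist_force: [0.0, -0.4, 0.9]
finger_gap: 0.007
```

Call:
carry_out(increments=[0,0.0015,0,0,0,0,0,0.0015,0,0,0,0,0,0,0,0,0,0])

```text
time_s: 5.7
tool_pos: [707.2, 49.6, 170.3]
tcp_rot: [-0.053, 0.999, 0.0, 0.0]
wrist_force: [0.1, -0.1, 0.1]
finger_gap: 0.004
```

Call:
carry_out(increments=[0,0.0015,0,0,0,0,0,0.0015,0,0,0,0,0,0,0,0,0,0])

```text
time_s: 5.95
tool_pos: [707.2, 51.4, 170.2]
tcp_rot: [-0.053, 0.999, -0.001, -0.0]
wrist_force: [-0.6, -3.4, 1.0]
finger_gap: 0.005
```

Call:
carry_out(increments=[0,-0.008,0.01,0,0,0,0,0,0.025,0,0,0,-0.009,0.028,0.009,0,0,0,-0.009,0.03,0,0,0,0,-0.009,0.03,0,0,0,0,0,0,-0.02,0,0,0,0,0,-0.014,0,0,0,0,0,-0.005,0,0,0,0,0,0,0,0,0])

```text
time_s: 6.7
tool_pos: [679.4, 132.2, 174.0]
tcp_rot: [-0.053, 0.999, 0.0, -0.001]
wrist_force: [-0.0, -0.1, -0.1]
finger_gap: 0.006
```

Call:
carry_out(increments=[0,-0.003,0,0,0,0,0,-0.003,0,0,0,0,0,0,0,0,0,0])

```text
time_s: 6.95
tool_pos: [681.1, 125.0, 176.4]
tcp_rot: [-0.053, 0.999, -0.0, 0.001]
wrist_force: [-0.1, -0.4, 0.2]
finger_gap: 0.005
```

Call:
carry_out(increments=[0,-0.0015,0,0,0,0,0,-0.0015,0,0,0,0,0,0,0,0,0,0])

```text
time_s: 7.2
tool_pos: [680.4, 122.8, 175.5]
tcp_rot: [-0.053, 0.999, -0.0, 0.0]
wrist_force: [-0.1, -0.1, -0.2]
finger_gap: 0.007
```

Call:
carry_out(increments=[0,-0.0015,0,0,0,0,0,-0.001,0,0,0,0,0,0,0,0,0,0])

```text
time_s: 7.45
tool_pos: [680.2, 120.6, 175.2]
tcp_rot: [-0.053, 0.999, -0.0, -0.0]
wrist_force: [-0.4, 0.1, 0.8]
finger_gap: 0.006
```

Call:
carry_out(increments=[0,-0.001,0,0,0,0,0,-0.001,0,0,0,0,0,0,0,0,0,0])

```text
time_s: 7.7
tool_pos: [680.2, 119.2, 175.1]
tcp_rot: [-0.053, 0.999, 0.0, -0.0]
wrist_force: [0.1, 2.2, -0.7]
finger_gap: 0.006
```

Call:
carry_out(gripper=0.65, increments=[0,0.008,0.025,0,0,0,0,0,0.03,0,0,0,-0.0075,-0.0295,0,0,0,-1.5,-0.0075,-0.0295,0,0,0,-1.5,-0.0075,-0.0295,0,0,0,-1.5,-0.0075,-0.0295,0,0,0,-1.5,-0.0075,-0.0295,0,0,0,-1.5,-0.0075,-0.0295,0,0,0,-1.5,-0.0075,-0.0295,0,0,0,-1.5,-0.0075,-0.0295,0,0,0,-1.5,-0.0075,-0.0295,-0.01,0,0,-1.5,-0.0075,-0.0295,-0.01,0,0,-1.5,-0.0075,-0.0295,-0.01,0,0,-1.5,-0.0075,-0.0295,-0.01,0,0,-1.5,-0.0075,-0.0295,-0.01,0,0,-1.5,-0.0075,-0.0295,-0.01,0,0,-1.5,-0.0075,-0.0295,-0.01,0,0,-1,0,0,0,0,0,0])

```text
time_s: 9.2
tool_pos: [565.0, -320.8, 157.6]
tcp_rot: [0.141, 0.99, -0.001, -0.002]
wrist_force: [-0.4, -0.1, 0.1]
finger_gap: 0.651
```

Run:
```python
from h import *
s=robot.sense();print(s['tool_pos'].round(1),s['tcp_rot'].round(3),s['qpos'].round(2))
for n in('top','side'):
    p=shot(n,n+'2.png')
    for q in('grip_point','spare_arm'): print(n,q,[(np.round(a['at']),round(a['confidence'],2)) for a in viewer.find_in(p,q)[:2]])
t=cv2.imread('pics/top2.png')[150:270,400:560];u=cv2.imread('pics/side2.png')[270:390,330:490]
cv2.imwrite('pics/c4.png',cv2.resize(np.hstack([t,u]),None,fx=2.5,fy=2.5,interpolation=cv2.INTER_CUBIC))
```

```text
[ 565.  -320.8  157.6] [ 0.141  0.99  -0.001 -0.002] [-0.69  0.48  1.36 -0.    1.3  -1.97]
top grip_point [(array([ 540., -311.,   34.]), 0.98)]
top spare_arm [(array([ 538., -313.,   30.]), 0.63)]
side grip_point [(array([ 562., -327.,   28.]), 0.71), (array([ 697., -291.,   18.]), 0.6)]
side spare_arm [(array([ 564., -328.,   30.]), 0.92)]
```

View pics/c4.png

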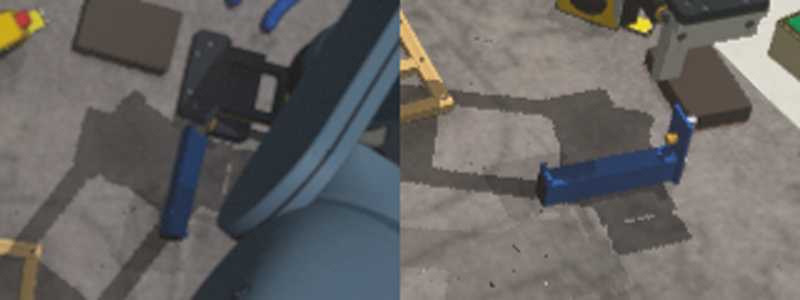

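The crop shows the arm untouched, with the gripper above it and correctly oriented (arm at px (180,180) in the crop). Descending.

Call:
carry_out(increments=[0,-0.001,-0.03,0,0,0,0,-0.001,-0.04,0,0,0,0,0,-0.04,0,0,0,0,0,-0.03,0,0,0,0,0,-0.01,0,0,0,0,0,0,0,0,0])

```text
time_s: 10.0
tool_pos: [566.5, -315.3, 7.5]
tcp_rot: [0.137, 0.991, 0.001, -0.002]
wrist_force: [-0.7, 0.4, 0.3]
finger_gap: 0.649
```

Call:
carry_out(increments=[-0.001,-0.004,-0.003,0,0,0,0,0,0,0,0,0,0,0,0,0,0,0])

```text
time_s: 10.25
tool_pos: [568.2, -323.0, 9.7]
tcp_rot: [0.138, 0.99, -0.001, 0.002]
wrist_force: [0.9, 0.2, 0.2]
finger_gap: 0.65
```

Call:
carry_out(gripper=0.15, increments=[0,0,0,0,0,0,0,0,0,0,0,0,0,0,0,0,0,0,0,0,0,0,0,0,0,0,0,0,0,0,0,0,0,0,0,0])

```text
time_s: 10.75
tool_pos: [566.7, -321.6, 7.2]
tcp_rot: [0.138, 0.99, 0.0, -0.0]
wrist_force: [0.0, 0.9, 0.0]
finger_gap: 0.269
```

Call:
carry_out(gripper=0.3, increments=[0,0,-0.003,0,0,0,0,0,0,0,0,0,0,0,0,0,0,0])

```text
time_s: 11.0
tool_pos: [566.5, -321.5, 3.7]
tcp_rot: [0.138, 0.99, 0.0, -0.0]
wrist_force: [0.0, 0.1, 0.8]
finger_gap: 0.304
```

Call:
carry_out(gripper=0.1, increments=[0,0,0,0,0,0,0,0,0,0,0,0,0,0,0,0,0,0,0,0,0,0,0,0,0,0,0,0,0,0])

```text
time_s: 11.42
tool_pos: [566.7, -321.7, 4.1]
tcp_rot: [0.138, 0.99, -0.0, -0.0]
wrist_force: [-0.1, 0.2, -1.4]
finger_gap: 0.213
```

Call:
carry_out(increments=[0,0,0.02,0,0,0,0,0,0.035,0,0,0,0,0,0.04,0,0,0,0.003,0.025,0.02,0,0,1.5,0.0033,0.0285,0,0,0,1.5,0.0033,0.0285,0,0,0,1.5,0.0033,0.0285,0,0,0,1.5,0.0033,0.0285,0,0,0,1.5,0.0033,0.0285,0,0,0,1.5,0.0033,0.0285,0,0,0,1.5,0.0033,0.0285,0,0,0,1.5,0.0033,0.0285,0,0,0,1.5,0.0033,0.0285,0,0,0,1.5,0.0033,0.0285,0,0,0,1.5,0.0033,0.0285,0,0,0,1.5,0.0033,0.0285,0,0,0,1.5,0.0033,0.0285,0,0,0,1.5,0.002,0.02,0,0,0,1.5,0,0,0,0,0,0])

```text
time_s: 13.0
tool_pos: [614.0, 98.3, 118.7]
tcp_rot: [-0.06, 0.998, 0.001, -0.0]
wrist_force: [-1.2, -0.0, -2.7]
finger_gap: 0.212
```

Call:
carry_out(increments=[0,0,0,0,0,0,0,0,0,0,0,0,0,0,0,0,0,0])

```text
time_s: 13.25
tool_pos: [614.4, 92.8, 118.9]
tcp_rot: [-0.057, 0.998, -0.0, -0.0]
wrist_force: [0.9, -0.4, -2.4]
finger_gap: 0.214
```

Run:
```python
from h import *
s=robot.sense();print(s['tool_pos'].round(1),s['tcp_rot'].round(4),s['wrist_force'].round(1))
t=shot('top','top3.png')['frame'];u=shot('side','side3.png')['frame']
t=t[120:240,240:360];u=u[130:250,290:410]
cv2.imwrite('pics/c5.png',cv2.resize(np.hstack([t,u]),None,fx=3.3,fy=4,interpolation=cv2.INTER_CUBIC))
```

```text
[614.4  92.8 118.9] [-5.710e-02  9.984e-01 -2.000e-04 -3.000e-04] [ 0.9 -0.4 -2.4]
```

View pics/c5.png

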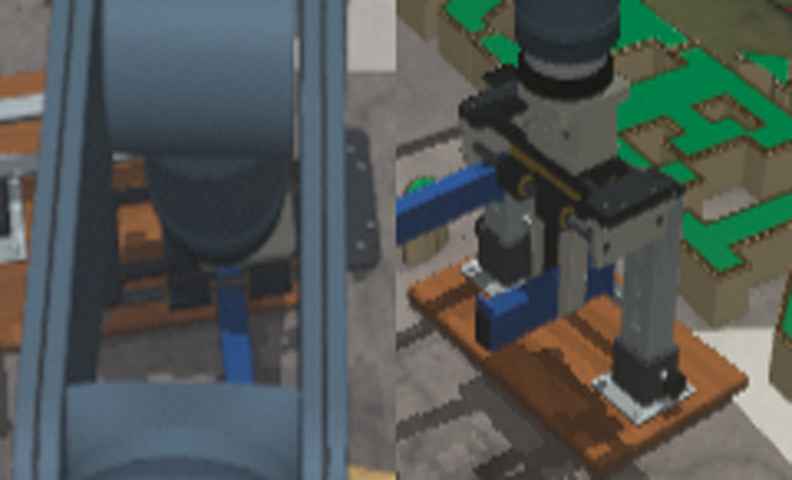

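The side crop shows the arm held level in front of the bare upright, about 17 mm too far left of the slot line. Correcting.

Call:
carry_out(increments=[0.0005,-0.006,-0.004,0,0,0,0.0005,-0.0065,-0.0035,0,0,0,0,-0.003,-0.002,0,0,0,0,0,0,0,0,0,0,0,0,0,0,0,0,0,0,0,0,0])

```text
time_s: 13.85
tool_pos: [615.6, 78.2, 109.6]
tcp_rot: [-0.057, 0.998, 0.0, -0.0]
wrist_force: [0.5, 0.2, -1.8]
finger_gap: 0.211
```

Call:
carry_out(increments=[0.002,-0.0018,-0.001,0,0,0,0.004,0.0005,0,0,0,0,0.003,0.0003,0,0,0,0,0,0,0,0,0,0,0,0,0,0,0,0,0,0,0,0,0,0])

```text
time_s: 14.35
tool_pos: [624.6, 77.5, 108.6]
tcp_rot: [-0.058, 0.998, 0.0, -0.0]
wrist_force: [-0.6, 0.7, -2.8]
finger_gap: 0.213
```

Call:
carry_out(increments=[0.003,0.0002,0,0,0,0,0.002,0.0002,0,0,0,0,0,0,0,0,0,0,0,0,0,0,0,0])

```text
time_s: 14.68
tool_pos: [629.8, 77.7, 108.6]
tcp_rot: [-0.058, 0.998, -0.0, 0.0]
wrist_force: [0.3, -0.5, -3.2]
finger_gap: 0.214
```

Call:
carry_out(increments=[0.0015,0.0002,0,0,0,0,0.0015,0.0002,0,0,0,0,0,0,0,0,0,0])

```text
time_s: 14.93
tool_pos: [632.9, 78.1, 108.7]
tcp_rot: [-0.058, 0.998, -0.0, 0.0]
wrist_force: [-0.3, 0.3, -2.7]
finger_gap: 0.215
```

Call:
carry_out(increments=[0.0015,0.0002,0,0,0,0,0.0015,0.0002,0,0,0,0,0,0,0,0,0,0])

```text
time_s: 15.18
tool_pos: [635.2, 78.5, 108.5]
tcp_rot: [-0.058, 0.998, -0.0, -0.001]
wrist_force: [-2.9, 0.1, -0.8]
finger_gap: 0.213
```

Call:
carry_out(increments=[0.0015,0.0002,0,0,0,0,0.0015,0.0002,0,0,0,0,0,0,0,0,0,0])

```text
time_s: 15.43
tool_pos: [638.2, 78.9, 108.5]
tcp_rot: [-0.058, 0.998, -0.0, -0.001]
wrist_force: [-4.5, -0.9, -1.0]
finger_gap: 0.213
```

Run:
```python
from plant import robot
s=robot.sense();print(s['tool_pos'].round(1),s['wrist_force'].round(1),s['torque'].round(2))
```

```text
[638.2  78.9 108.5] [-4.5 -0.9 -1. ] [-0.07  0.5  -0.04]
```

Call:
carry_out(increments=[0.0015,0.0002,0,0,0,0,0.0015,0.0002,0,0,0,0,0,0,0,0,0,0])

```text
time_s: 15.68
tool_pos: [641.2, 79.3, 108.4]
tcp_rot: [-0.058, 0.998, -0.0, -0.001]
wrist_force: [-5.4, -1.7, -1.3]
finger_gap: 0.213
```

Call:
carry_out(increments=[0.001,0.0001,0,0,0,0,0.001,0.0001,0,0,0,0,0,0,0,0,0,0])

```text
time_s: 15.93
tool_pos: [642.1, 79.4, 108.4]
tcp_rot: [-0.058, 0.998, -0.0, -0.002]
wrist_force: [-8.9, -1.2, 1.1]
finger_gap: 0.212
```

Call:
carry_out(increments=[0,0,-0.001,0,0,0,0,0,-0.001,0,0,0,0,0,-0.001,0,0,0,0,0,0,0,0,0])

```text
time_s: 16.27
tool_pos: [642.1, 79.5, 105.4]
tcp_rot: [-0.058, 0.998, 0.0, -0.002]
wrist_force: [-7.8, 0.0, -0.2]
finger_gap: 0.212
```

Call:
carry_out(increments=[0,0,-0.001,0,0,0,0,0,-0.001,0,0,0,0,0,-0.001,0,0,0,0,0,0,0,0,0])

```text
time_s: 16.6
tool_pos: [642.3, 79.5, 102.8]
tcp_rot: [-0.058, 0.998, -0.0, -0.001]
wrist_force: [-9.1, -1.5, 1.3]
finger_gap: 0.213
```

Call:
carry_out(increments=[0,0,-0.001,0,0,0,0,0,-0.001,0,0,0,0,0,0,0,0,0])

```text
time_s: 16.85
tool_pos: [642.4, 79.6, 101.0]
tcp_rot: [-0.058, 0.998, -0.0, -0.001]
wrist_force: [-8.6, -1.1, 3.8]
finger_gap: 0.213
```

Call:
carry_out(increments=[0,0,-0.001,0,0,0,0,0,-0.001,0,0,0,0,0,0,0,0,0])

```text
time_s: 17.1
tool_pos: [642.6, 79.6, 99.1]
tcp_rot: [-0.058, 0.998, -0.0, -0.001]
wrist_force: [-7.8, -0.8, 3.1]
finger_gap: 0.213
```

Call:
carry_out(increments=[0,0,-0.001,0,0,0,0,0,-0.001,0,0,0,0,0,0,0,0,0])

```text
time_s: 17.35
tool_pos: [642.9, 79.6, 97.6]
tcp_rot: [-0.058, 0.998, -0.0, -0.001]
wrist_force: [-8.5, -1.7, 5.4]
finger_gap: 0.214
```

Call:
carry_out(increments=[0,0,-0.001,0,0,0,0,0,-0.001,0,0,0,0,0,0,0,0,0])

```text
time_s: 17.6
tool_pos: [643.1, 79.6, 95.8]
tcp_rot: [-0.058, 0.998, -0.0, -0.0]
wrist_force: [-8.5, -1.5, 6.4]
finger_gap: 0.216
```

Run:
```python
from h import *
s=robot.sense();print(s['tool_pos'].round(1),s['wrist_force'].round(1),s['torque'].round(2))
u=shot('side','side4.png')['frame'][130:250,270:410]
cv2.imwrite('pics/c6.png',cv2.resize(u,None,fx=5,fy=5,interpolation=cv2.INTER_CUBIC))
```

```text
[643.1  79.6  95.8] [-8.5 -1.5  6.4] [-0.07  1.05 -0.03]
```

View pics/c6.png

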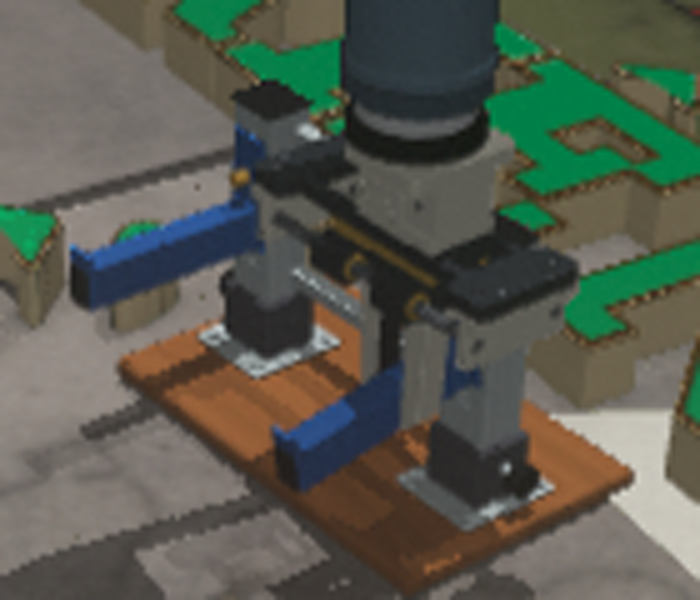

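The crop shows the arm pitched nose-down in the grip: spare slope (278,432)→(400,372) against fitted (75,250)→(250,205). The plate end hung back while I lowered it. I'll quantify the pitch.

```bash
cat > pitch.py <<'E'
from h import *
from scipy.optimize import least_squares
def run(S,tcp,uvn,uvl,z0=4.1,off=48):
    a=.116
    def W(p,q): # p: pitch (nose down +), extra grip x, q in arm frame
        th,gx,gz=p
        v=np.array([q[0]+off+gx,q[2]-z0-19+gz]) # rel grasp point
        x=v[0]*np.cos(th)-v[1]*np.sin(th); z=v[0]*np.sin(th)+v[1]*np.cos(th)
        return (tcp[0]+x*np.cos(a)-q[1]*np.sin(a),tcp[1]+x*np.sin(a)+q[1]*np.cos(a),tcp[2]+19+z)
    for obs in ([((-128,-10,0),uvn),((-128,10,38),uvl)],):
        f=lambda p:np.r_[np.concatenate([proj(S,W(p,q))[0]-uv for q,uv in obs]),p[1]/5,p[2]/2]
        r=least_squares(f,[.1,0,0]);p=r.x
        print('pitch deg',np.degrees(p[0]).round(1),p[1:].round(1),r.fun.round(1))
        for q in((0,-15,0),(0,-15,76),(-4,-15,0),(0,0,0),(0,0,76),(12,0,10)):
            w=np.array(W(p,q));d=w-[678.26,183.84,0]
            print(q,'rack x',(d[0]*.9933+d[1]*.1157).round(1),'z',w[2].round(1),proj(S,w).round(1))
E
python3 - <<'E'
from pitch import *
run(shot('side'),(643.1,79.6,95.8),(328.6,228),(325.2,216))
E
```

```text
pitch deg 9.9 [-1.7 -0.5] [ 1.4  0.7 -1.4 -1.1 -0.3 -0.2]
(0, -15, 0) rack x 2.6 z 99.6 [[366.2 207.5]]
(0, -15, 76) rack x -10.4 z 174.4 [[364.5 186. ]]
(-4, -15, 0) rack x -1.3 z 98.9 [[365.2 208.1]]
(0, 0, 0) rack x 2.6 z 99.6 [[362.7 205.1]]
(0, 0, 76) rack x -10.4 z 174.4 [[360.9 183.7]]
(12, 0, 10) rack x 12.7 z 111.5 [[365.6 200.4]]
```

Call:
carry_out(increments=[-0.001,0,0.002,0,0,0,0,0,0.002,0,0,0,0,0,0,0,0,0])

```text
time_s: 17.95
tool_pos: [642.9, 79.7, 98.6]
tcp_rot: [-0.058, 0.998, 0.0, 0.0]
wrist_force: [-1.5, -0.6, -3.0]
finger_gap: 0.215
```

Call:
carry_out(increments=[-0.0015,-0.0002,0,0,0,0,-0.0015,-0.0002,0,0,0,0,0,0,0,0,0,0])

```text
time_s: 18.2
tool_pos: [639.7, 79.1, 98.2]
tcp_rot: [-0.058, 0.998, 0.0, 0.0]
wrist_force: [1.2, -0.1, -6.5]
finger_gap: 0.213
```

Call:
carry_out(increments=[-0.0015,-0.0002,0,0,0,0,-0.0015,-0.0002,0,0,0,0,0,0,0,0,0,0])

```text
time_s: 18.45
tool_pos: [635.9, 78.7, 98.3]
tcp_rot: [-0.058, 0.998, -0.0, -0.001]
wrist_force: [0.6, -0.6, -6.5]
finger_gap: 0.215
```

Run:
```python
from h import *
s=robot.sense();print(s['tool_pos'].round(1),s['wrist_force'].round(1),s['torque'].round(2))
u=shot('side','side5.png')['frame'][130:250,270:410]
cv2.imwrite('pics/c7.png',cv2.resize(u,None,fx=5,fy=5,interpolation=cv2.INTER_CUBIC))
```

```text
[635.9  78.7  98.3] [ 0.6 -0.6 -6.5] [-0.02  0.11  0.04]
```

View pics/c7.png

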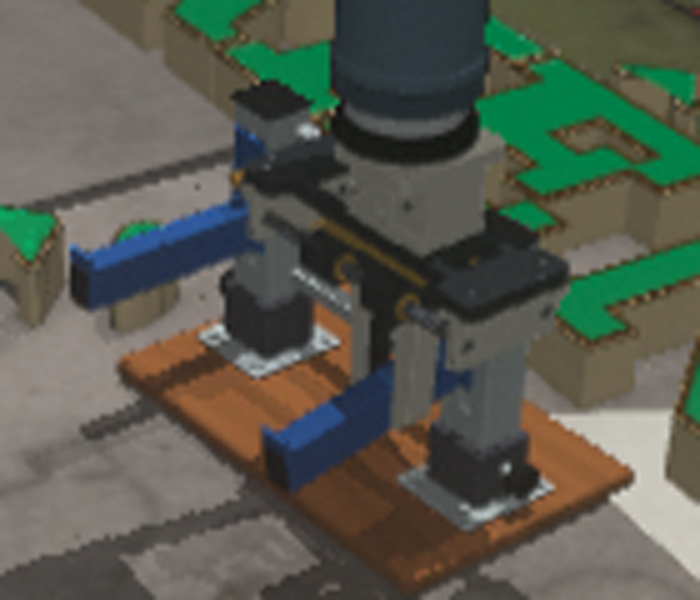

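The arm is backing out, still about 10° nose-down (nose at crop (285,470)). I'll withdraw, set it flat on the table, and regrip nearer the plate with the gripper tilted back.

Call:
carry_out(increments=[-0.002,-0.0002,-0.0005,0,0,0,-0.003,-0.0003,0,0,0,0,-0.003,-0.0004,0,0,0,0,0,0,0,0,0,0])

```text
time_s: 18.83
tool_pos: [628.0, 77.8, 98.7]
tcp_rot: [-0.058, 0.998, -0.0, 0.0]
wrist_force: [-0.7, -0.2, -2.9]
finger_gap: 0.215
```

Call:
carry_out(increments=[-0.005,-0.0006,0,0,0,0,-0.01,-0.0015,0,0,0,0,0,0,0,0,0,0])

```text
time_s: 19.08
tool_pos: [611.8, 75.7, 98.2]
tcp_rot: [-0.058, 0.998, 0.0, -0.001]
wrist_force: [-1.3, -0.4, -1.7]
finger_gap: 0.208
```

Call:
carry_out(increments=[-0.004,-0.02,0.005,0,0,0,-0.004,-0.029,0.005,0,0,0,-0.004,-0.029,0,0,0,0,-0.004,-0.029,0,0,0,0,-0.004,-0.029,0,0,0,0,-0.004,-0.029,0,0,0,0,-0.004,-0.029,0,0,0,0,-0.004,-0.029,0,0,0,0,-0.004,-0.029,0,0,0,0,-0.002,-0.028,0,0,0,0,0,0,0,0,0,0,0,0,-0.025,0,0,0,0,0,-0.03,0,0,0,0,0,-0.02,0,0,0,0,0,-0.006,0,0,0,0,0,0,0,0,0])

```text
time_s: 20.42
tool_pos: [574.4, -203.3, 25.4]
tcp_rot: [-0.058, 0.998, 0.001, -0.002]
wrist_force: [-0.4, 0.1, -2.3]
finger_gap: 0.212
```

Call:
carry_out(increments=[0,0,-0.007,0,0,0,0,0,-0.008,0,0,0,0,0,-0.004,0,0,0,0,0,0,0,0,0])

```text
time_s: 20.75
tool_pos: [576.8, -204.8, 8.9]
tcp_rot: [-0.058, 0.998, -0.001, 0.001]
wrist_force: [1.5, -0.5, -0.5]
finger_gap: 0.211
```

Call:
carry_out(increments=[0,0,-0.003,0,0,0,0,0,0,0,0,0,0,0,0,0,0,0])

```text
time_s: 21.0
tool_pos: [576.1, -204.6, 5.7]
tcp_rot: [-0.058, 0.998, -0.0, 0.001]
wrist_force: [2.4, 0.0, 1.8]
finger_gap: 0.212
```

Call:
carry_out(gripper=0.35, increments=[0,0,0,0,0,0,0,0,0,0,0,0,0,0,0,0,0,0])

```text
time_s: 21.25
tool_pos: [574.9, -204.0, 4.8]
tcp_rot: [-0.058, 0.998, 0.0, -0.001]
wrist_force: [-0.4, -0.2, -0.6]
finger_gap: 0.346
```

Call:
carry_out(increments=[0.005,0.0006,0.003,0.46,-3.97,0,0.009,0.001,0,0.46,-3.97,0,0.008,0.0009,-0.002,0.46,-3.97,0,0,0,0,0,0,0,0,0,0,0,0,0,0,0,0,0,0,0])

```text
time_s: 21.75
tool_pos: [597.4, -201.9, 6.2]
tcp_rot: [-0.057, 0.993, 0.006, 0.103]
wrist_force: [0.5, -0.2, 0.1]
finger_gap: 0.348
```

Run:
```python
from h import *
from scipy.spatial.transform import Rotation as R
s=robot.sense();print(s['tool_pos'].round(1),s['wrist_force'].round(1),R.from_quat(s['tcp_rot']).as_matrix().round(3))
p=shot('side','side6.png')
cv2.imwrite('pics/c8.png',cv2.resize(p['frame'][220:340,330:470],None,fx=5,fy=5,interpolation=cv2.INTER_CUBIC))
```

```text
[ 597.4 -201.9    6.2] [ 0.5 -0.2  0.1] [[-0.972 -0.115  0.204]
 [-0.113  0.993  0.024]
 [-0.206  0.    -0.979]]
```

View pics/c8.png

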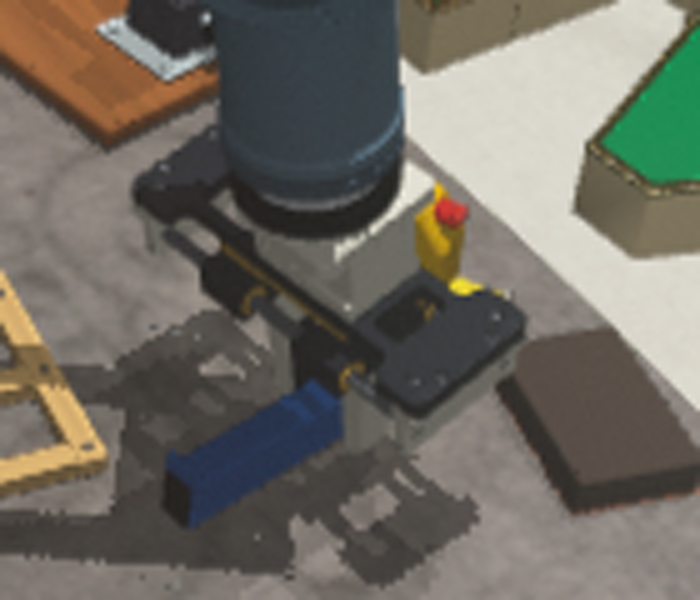

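The arm lies flat with the nose at full-frame px (368,325); the gripper is tilted over it near the plate. Nothing was disturbed. Gripping.

Call:
carry_out(gripper=0.1, increments=[0,0,-0.0015,0,0,0,0,0,0,0,0,0,0,0,0,0,0,0,0,0,0,0,0,0,0,0,0,0,0,0])

```text
time_s: 22.22
tool_pos: [597.7, -201.6, 4.5]
tcp_rot: [-0.057, 0.993, 0.006, 0.104]
wrist_force: [0.7, 0.5, -1.8]
finger_gap: 0.216
```

Run:
```python
from h import *
p=shot('side')
s=robot.sense();t=s['tool_pos'];print(t.round(2),s['tcp_rot'].round(3),s['finger_gap'])
for uv,z in(((368,325.4),0),((363,311),38)):
    w=ray(p,uv,2,z)-t; print('nose rel tcp in rack axes',(w[0]*.9933+w[1]*.1157).round(1),(-w[0]*.1157+w[1]*.9933).round(1))
```

```text
[ 597.61 -201.65    4.52] [-0.057  0.993  0.006  0.104] 0.2142381740937395
nose rel tcp in rack axes -100.3 -9.7
nose rel tcp in rack axes -105.0 6.4
```

Call:
carry_out(increments=[0,0,0.015,0,0,0,0,0,0.03,0,0,0,0,0,0.035,0,0,0,0.002,0.02,0.025,0,0,0,0.003,0.0285,0.002,0,0,0,0.0035,0.0285,0,0,0,0,0.0035,0.0285,0,0,0,0,0.0035,0.0285,0,0,0,0,0.0035,0.0285,0,0,0,0,0.0035,0.0285,0,0,0,0,0.0035,0.0285,0,0,0,0,0.0035,0.0285,0,0,0,0,0.003,0.0285,0,0,0,0,0,0,0,0,0,0,0,0,0,0,0,0])

```text
time_s: 23.52
tool_pos: [629.3, 76.5, 111.0]
tcp_rot: [-0.059, 0.993, 0.006, 0.103]
wrist_force: [-0.0, -0.8, -3.2]
finger_gap: 0.215
```

Call:
carry_out(increments=[0,0,0,0,0,0,0,0,0,0,0,0,0,0,0,0,0,0])

```text
time_s: 23.77
tool_pos: [630.0, 73.5, 111.5]
tcp_rot: [-0.057, 0.993, 0.006, 0.104]
wrist_force: [-0.5, 0.8, -2.4]
finger_gap: 0.214
```

Call:
carry_out(increments=[0.002,0.004,-0.002,0,0,0,0.005,0.001,-0.0005,0,0,0,0.005,0.0006,0,0,0,0,0,0,0,0,0,0,0,0,0,0,0,0,0,0,0,0,0,0])

```text
time_s: 24.27
tool_pos: [642.1, 80.3, 109.0]
tcp_rot: [-0.057, 0.993, 0.006, 0.104]
wrist_force: [0.0, 0.3, -2.1]
finger_gap: 0.212
```

Call:
carry_out(increments=[0.002,-0.0005,0,0,0,0,0.003,0.0003,0,0,0,0,0.002,0.0002,0,0,0,0,0,0,0,0,0,0,0,0,0,0,0,0])

```text
time_s: 24.68
tool_pos: [649.2, 80.4, 109.2]
tcp_rot: [-0.057, 0.993, 0.006, 0.104]
wrist_force: [-0.3, 0.4, -3.1]
finger_gap: 0.212
```

Call:
carry_out(increments=[0.0015,0.0002,0,0,0,0,0.0015,0.0002,0,0,0,0,0.0015,0.0002,0,0,0,0,0,0,0,0,0,0])

```text
time_s: 25.02
tool_pos: [654.0, 80.9, 109.2]
tcp_rot: [-0.057, 0.993, 0.006, 0.104]
wrist_force: [0.2, 0.5, -2.1]
finger_gap: 0.209
```

Call:
carry_out(increments=[0.0015,0.0002,0,0,0,0,0.0015,0.0002,0,0,0,0,0,0,0,0,0,0])

```text
time_s: 25.27
tool_pos: [657.0, 81.3, 109.2]
tcp_rot: [-0.057, 0.993, 0.006, 0.104]
wrist_force: [-0.3, -0.3, -2.7]
finger_gap: 0.218
```

Call:
carry_out(increments=[0.0015,0.0002,0.0003,-0.12,1,0,0.0015,0.0002,0.0004,-0.12,1,0,0,0,0,0,0,0])

```text
time_s: 25.52
tool_pos: [659.4, 81.8, 109.6]
tcp_rot: [-0.058, 0.995, 0.005, 0.086]
wrist_force: [-1.9, -0.5, -1.5]
finger_gap: 0.211
```

Call:
carry_out(increments=[0.0015,0.0002,0,0,0,0,0.0015,0.0002,0,0,0,0,0,0,0,0,0,0])

```text
time_s: 25.77
tool_pos: [661.9, 82.1, 109.4]
tcp_rot: [-0.057, 0.995, 0.005, 0.086]
wrist_force: [-3.9, -0.5, -0.6]
finger_gap: 0.213
```

Call:
carry_out(increments=[0.0015,0.0002,0,0,0,0,0.0015,0.0002,0,0,0,0,0,0,0,0,0,0])

```text
time_s: 26.02
tool_pos: [664.7, 82.5, 109.3]
tcp_rot: [-0.057, 0.995, 0.005, 0.086]
wrist_force: [-5.9, -0.8, -2.7]
finger_gap: 0.212
```

Call:
carry_out(increments=[0.001,0.0001,0,0,0,0,0.0005,0.0001,0,0,0,0,0,0,0,0,0,0])

```text
time_s: 26.27
tool_pos: [665.6, 82.6, 108.9]
tcp_rot: [-0.057, 0.995, 0.005, 0.085]
wrist_force: [-7.8, -2.1, -3.3]
finger_gap: 0.215
```

Call:
carry_out(increments=[0.001,0.0001,0,0,0,0,0.0005,0,0,0,0,0,0,0,0,0,0,0])

```text
time_s: 26.52
tool_pos: [666.6, 82.8, 108.6]
tcp_rot: [-0.058, 0.995, 0.005, 0.085]
wrist_force: [-8.1, -2.0, -3.2]
finger_gap: 0.213
```

Run:
```python
from h import *
s=robot.sense();print(s['tool_pos'].round(1),s['wrist_force'].round(1),s['torque'].round(2))
u=shot('side','side7.png')['frame'][130:250,270:410]
cv2.imwrite('pics/c9.png',cv2.resize(u,None,fx=5,fy=5,interpolation=cv2.INTER_CUBIC))
```

```text
[666.6  82.8 108.6] [-8.1 -2.  -3.2] [-0.15  1.09 -0.05]
```

View pics/c9.png

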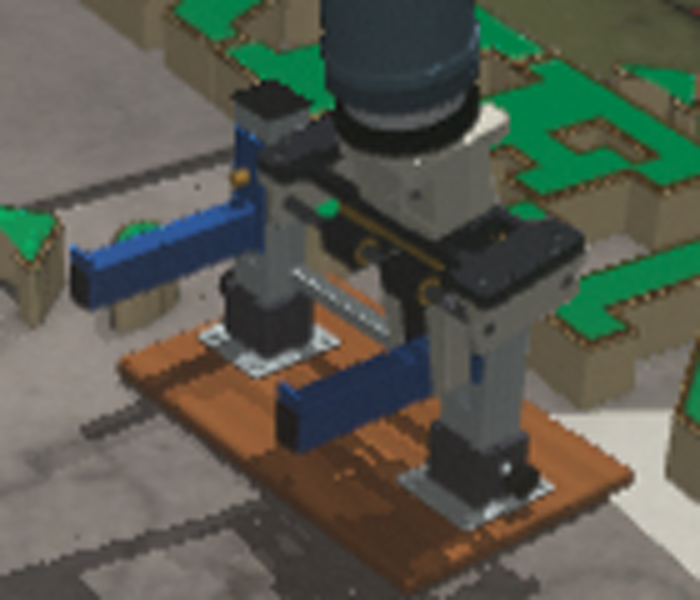

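The crop shows the arm nearly parallel to the fitted one (nose at crop (293,452)). Computing the residual pitch.

Run:
```python
from pitch import *
S=shot('side')
run(S,(666.6-3.3,82.8-.4,108.6+18.8-19),(328.6,220.4),(325.6,207),z0=4.3,off=29)
# check method on the fitted arm: nose bottom near, lip top-left, model level
for q in((-128,90,95.6),(-128,110,133.6)):
    print(proj(S,(678.26+q[0]*.9933-q[1]*.1157,183.84+q[0]*.1157+q[1]*.9933,q[2])).round(1))
print('seen',(92/5+270,310/5+130),(72/5+270,252/5+130))
```

```text
pitch deg 0.2 [-0.7 -0.2] [ 0.7  0.8 -0.7 -0.9 -0.1 -0.1]
(0, -15, 0) rack x 1.8 z 104.0 [[366.  206.2]]
(0, -15, 76) rack x 1.6 z 180.0 [[367.9 182.8]]
(-4, -15, 0) rack x -2.2 z 104.0 [[364.9 206.6]]
(0, 0, 0) rack x 1.8 z 104.0 [[362.4 203.8]]
(0, 0, 76) rack x 1.6 z 180.0 [[364.2 180.5]]
(12, 0, 10) rack x 13.8 z 114.1 [[365.8 199.5]]
[[287.1 192.7]]
[[282.9 178.8]]
seen (288.4, 192.0) (284.4, 180.4)
```

Call:
carry_out(increments=[0.001,0.0001,0,-0.06,0.5,0,0.0005,0,0,-0.06,0.5,0,0,0,0,0,0,0])

```text
time_s: 26.87
tool_pos: [667.1, 82.8, 108.5]
tcp_rot: [-0.058, 0.996, 0.004, 0.074]
wrist_force: [-10.6, -2.7, -0.2]
finger_gap: 0.212
```

Call:
carry_out(increments=[0.0005,0,-0.001,-0.06,0.5,0,0,0,-0.001,-0.06,0.5,0,0,0,0,0,0,0])

```text
time_s: 27.12
tool_pos: [667.5, 82.9, 107.0]
tcp_rot: [-0.058, 0.996, 0.004, 0.066]
wrist_force: [-14.2, -3.2, 2.5]
finger_gap: 0.21
```

Call:
carry_out(increments=[0,0,-0.001,0,0.3,0,0,0,-0.001,0,0,0,0,0,0,0,0,0])

```text
time_s: 27.37
tool_pos: [667.6, 83.0, 105.0]
tcp_rot: [-0.058, 0.996, 0.004, 0.064]
wrist_force: [-12.6, -1.5, 1.2]
finger_gap: 0.209
```

```bash
cat > nose.py <<'E'
from h import *
def nose(ref='side7.png'):
    a=cv2.imread('pics/'+ref).astype(np.float32);p=shot('side','cur.png');b=p['frame'].astype(np.float32)
    t=a[203:225,322:342];w=b[193:245,312:352]
    m=cv2.matchTemplate(w,t,cv2.TM_CCOEFF_NORMED);_,v,_,l=cv2.minMaxLoc(m)
    x,y=l;q=lambda c:0 if c[0]-2*c[1]+c[2]==0 else .5*(c[0]-c[2])/(c[0]-2*c[1]+c[2])
    dx=q(m[y,x-1:x+2]) if 0<x<m.shape[1]-1 else 0;dy=q(m[y-1:y+2,x]) if 0<y<m.shape[0]-1 else 0
    t0=np.array([595.,75,100]);k=proj(p,[t0,t0-[0,0,1]]);
    print('shift px',round(x+dx-10,2),round(y+dy-10,2),'score',round(v,3),'px per mm down',(k[1]-k[0]).round(3))
    s=robot.sense();print(s['tool_pos'].round(1),s['wrist_force'].round(1),s['torque'].round(2))
nose()
E
python3 nose.py
```

```text
shift px -0.17 0.6 score 0.877 px per mm down [-0.011  0.3  ]
[667.6  83.  105. ] [-11.3  -1.    1.3] [-0.2   1.78 -0.07]
```

Call:
carry_out(increments=[0,0,-0.001,0,0.2,0,0,0,-0.001,0,0,0,0,0,0,0,0,0])

```text
time_s: 27.67
tool_pos: [667.6, 83.0, 103.0]
tcp_rot: [-0.058, 0.996, 0.004, 0.062]
wrist_force: [-11.6, -1.4, 0.2]
finger_gap: 0.212
```

Call:
carry_out(increments=[0,0,-0.001,0,0,0,0,0,-0.001,0,0,0,0,0,0,0,0,0])

```text
time_s: 27.92
tool_pos: [667.7, 83.0, 101.1]
tcp_rot: [-0.058, 0.996, 0.004, 0.062]
wrist_force: [-10.3, -1.3, 1.4]
finger_gap: 0.214
```

```bash
python3 nose.py
```

```text
shift px -0.02 2.24 score 0.851 px per mm down [-0.011  0.3  ]
[667.7  83.  101.1] [-11.6  -1.4   2.3] [-0.23  1.83 -0.1 ]
```

Call:
carry_out(increments=[0,0,-0.001,0,0,0,0,0,-0.001,0,0,0,0,0,0,0,0,0])

```text
time_s: 28.22
tool_pos: [667.7, 83.0, 99.7]
tcp_rot: [-0.058, 0.996, 0.004, 0.062]
wrist_force: [-12.9, -2.1, 5.2]
finger_gap: 0.215
```

Call:
carry_out(increments=[0,0,-0.001,0,0,0,0,0,0,0,0,0,0,0,0,0,0,0])

```text
time_s: 28.47
tool_pos: [667.7, 83.0, 99.7]
tcp_rot: [-0.058, 0.996, 0.004, 0.062]
wrist_force: [-15.6, -3.0, 10.4]
finger_gap: 0.215
```

Call:
carry_out(increments=[-0.001,0,0,0,0,0,-0.001,-0.0002,0.0015,0,0,0,0,0,0.0015,0,0,0,0,0,0.002,0,0,0,0,0,0,0,0,0])

```text
time_s: 28.88
tool_pos: [667.4, 82.8, 101.8]
tcp_rot: [-0.057, 0.996, 0.004, 0.063]
wrist_force: [-1.9, -0.4, -13.7]
finger_gap: 0.214
```

Call:
carry_out(increments=[0,0,0.0015,0,0,0,0,0,0,0,0,0,0,0,0,0,0,0])

```text
time_s: 29.13
tool_pos: [666.7, 82.8, 102.6]
tcp_rot: [-0.058, 0.996, 0.004, 0.062]
wrist_force: [-1.4, -0.9, -23.4]
finger_gap: 0.21
```

Call:
carry_out(increments=[0,0,-0.002,0,0,0,0,0,-0.0025,0,0,0,0,0,-0.0005,0,0,0,0,0,0,0,0,0])

```text
time_s: 29.47
tool_pos: [668.0, 82.8, 101.6]
tcp_rot: [-0.058, 0.996, 0.004, 0.065]
wrist_force: [-8.2, -1.3, -9.2]
finger_gap: 0.212
```

Call:
carry_out(gripper=0.4, increments=[0,0,0,0,0,0,0,0,0,0,0,0,0,0,0,0,0,0,0,0,0,0,0,0])

```text
time_s: 29.8
tool_pos: [671.3, 82.6, 103.4]
tcp_rot: [-0.058, 0.996, 0.004, 0.068]
wrist_force: [-0.9, -0.3, 0.2]
finger_gap: 0.39
```

Call:
carry_out(increments=[-0.006,-0.0007,0.005,0,0,0,-0.005,-0.0006,0.02,0,0,0,0,0,0.03,0,0,0,0,0,0.035,0,0,0,-0.02,-0.01,0.02,0,0,0,0,0,0,0,0,0])

```text
time_s: 30.3
tool_pos: [638.7, 70.5, 217.5]
tcp_rot: [-0.058, 0.996, 0.003, 0.07]
wrist_force: [1.4, 0.4, 0.4]
finger_gap: 0.4
```

```bash
python3 - <<'E'
from h import *
from scipy.spatial.transform import Rotation as R
s=robot.sense();print(s['tool_pos'].round(1),s['qpos'].round(2),R.from_quat(s['tcp_rot']).as_matrix().round(3))
p=shot('side','side8.png')
for q in('spare_arm','shelf'): print(q,[(np.round(a['at']),round(a['confidence'],2)) for a in viewer.find_in(p,q)[:2]])
E
python3 nose.py
```

```text
[638.7  70.5 217.5] [-0.08  0.34  1.44  0.03  1.23 -1.77] [[-0.984 -0.115  0.139]
 [-0.114  0.993  0.014]
 [-0.14  -0.002 -0.99 ]]
spare_arm [(array([634.,  69., 121.]), 0.75)]
shelf [(array([459., -55.,   9.]), 0.94)]
shift px -0.17 3.4 score 0.837 px per mm down [-0.011  0.3  ]
[637.2  71.6 209.5] [0.1 0.3 0.3] [ 0.    0.02 -0.01]
```

Call:
carry_out(gripper=0.5, increments=[-0.015,-0.01,0.005,-0.46,4.0,0,-0.025,-0.015,0,-0.46,4.0,0,-0.025,-0.015,0,0,0,-2.8,-0.025,-0.015,0,0,0,-2.8,-0.025,-0.015,0,0,0,-2.8,-0.025,-0.015,-0.03,0,0,-2.8,-0.02,-0.015,-0.035,0,0,-2.8,-0.019,-0.0125,-0.035,0,0,-2.8,0,0,-0.03,0,0,0,0,0,-0.03,0,0,0,0,0,0,0,0,0,0,0,0,0,0,0,0,0,0,0,0,0])

```text
time_s: 31.58
tool_pos: [460.1, -40.5, 57.1]
tcp_rot: [0.089, 0.996, 0.001, -0.005]
wrist_force: [-0.4, -0.2, 0.1]
finger_gap: 0.501
```

Run:
```python
from h import *
from scipy.spatial.transform import Rotation as R
s=robot.sense();print(s['tool_pos'].round(1),R.from_quat(s['tcp_rot']).as_matrix().round(3))
```

```text
[460.1 -40.5  57.1] [[-0.984  0.177 -0.01 ]
 [ 0.177  0.984  0.003]
 [ 0.01   0.001 -1.   ]]
```

Call:
carry_out(increments=[-0.002,0,-0.03,0,-0.5,0,0,0,-0.018,0,0,0,0,0,-0.005,0,0,0,0,0,0,0,0,0,0,0,0,0,0,0])

```text
time_s: 32.0
tool_pos: [458.7, -40.8, 4.9]
tcp_rot: [0.089, 0.996, 0.001, 0.0]
wrist_force: [-0.2, -0.1, 1.0]
finger_gap: 0.497
```

Call:
carry_out(gripper=0.0, increments=[0,0,-0.002,0,0,0,0,0,0,0,0,0,0,0,0,0,0,0,0,0,0,0,0,0,0,0,0,0,0,0,0,0,0,0,0,0,0,0,0,0,0,0])

```text
time_s: 32.58
tool_pos: [457.5, -40.5, 1.9]
tcp_rot: [0.089, 0.996, 0.001, -0.001]
wrist_force: [-0.6, -0.4, 3.9]
finger_gap: 0.145
```

Call:
carry_out(increments=[0,0,0.015,0,0,0,0,0,0.03,0,0,0,0,0,0.035,0,0,0,0,0,0.035,0,0,0,0.01,0.013,0.03,0,0,1,0.017,0.024,0.01,0,0,2,0.017,0.024,0,0,0,2,0.017,0.024,0,0,0,2,0.017,0.024,0,0,0,2,0.017,0.024,0,0,0,2,0.017,0.024,0,0,0,2,0.017,0.024,0,0,0,2,0.015,0.022,0,0,0,1.8,0.009,0.0134,0,0,0,0,0,0,0,0,0,0,0,0,0,0,0,0,0,0,0,0,0,0])

```text
time_s: 34.0
tool_pos: [609.4, 175.2, 155.9]
tcp_rot: [-0.058, 0.998, 0.001, -0.002]
wrist_force: [0.0, -0.4, -1.9]
finger_gap: 0.146
```

Run:
```python
from h import *
s=robot.sense();print(s['tool_pos'].round(1),s['tcp_rot'].round(3),s['wrist_force'].round(1),s['finger_gap'],s['torque'].round(2))
u=shot('side','side9.png')['frame'][110:250,250:420]
cv2.imwrite('pics/c10.png',cv2.resize(u,None,fx=4,fy=4,interpolation=cv2.INTER_CUBIC))
```

```text
[609.4 175.2 155.9] [-0.058  0.998  0.001 -0.002] [ 0.  -0.4 -1.9] 0.1457464617894527 [-0.01 -0.01 -0.01]
```

View pics/c10.png

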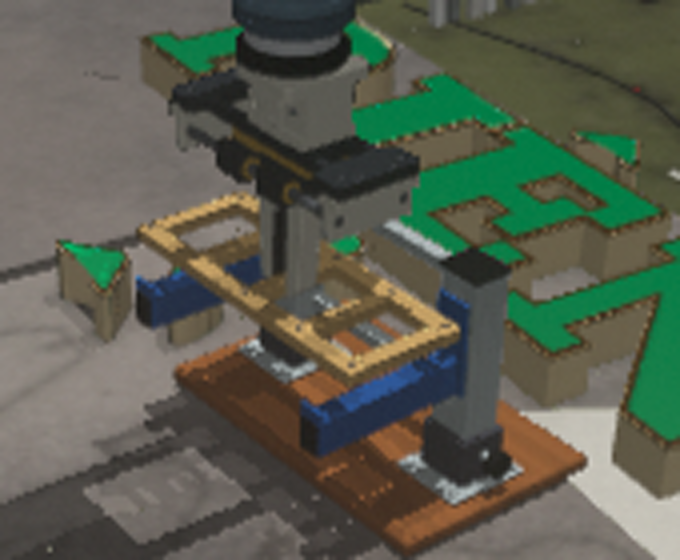

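The last picture shows the spare arm seated on the right upright with its nose at crop (318,455). The shelf is level above both arms, front-right corner at (352,382). I'll check the shelf's x relative to the nose from these pixels, in the same image.

Run:
```python
from h import *
p=shot('side');t=robot.sense()['tool_pos'];print(t.round(1))
def rk(w): d=w-np.array([678.26,183.84,0]);return np.array([d[0]*.9933+d[1]*.1157,-d[0]*.1157+d[1]*.9933]).round(1)
pt=lambda u,v:(u/4+250,v/4+110)
print('spare nose bottom near (-128,-110)',rk(ray(p,pt(318,455),2,95.6)))
print('spare lip top left (-128,-90)',rk(ray(p,pt(301,398),2,133.6)))
print('fitted nose bottom near(-128,90)',rk(ray(p,pt(153,327),2,95.6)))
print('shelf fr corner bottom (-118,-125)',rk(ray(p,pt(352,384),2,t[2]-1.9)))
print('shelf back right top (-20,-125)',rk(ray(p,pt(460,325),2,t[2]+10.1)))
print('shelf front left top (-118,125)',rk(ray(p,pt(139,230),2,t[2]+10.1)), 'tcp',rk(t))
```

```text
[609.7 174.8 156.5]
spare nose bottom near (-128,-110) [-126.1 -109.9]
spare lip top left (-128,-90) [-128.2  -92.9]
fitted nose bottom near(-128,90) [-122.3   92.5]
shelf fr corner bottom (-118,-125) [-110.9 -124.5]
shelf back right top (-20,-125) [ -18.6 -126.2]
shelf front left top (-118,125) [-117.8  113. ] tcp [-69.2  -1. ]
```

Call:
carry_out(increments=[0.0005,0.001,-0.008,0,0,0,0,0,-0.008,0,0,0,0,0,-0.004,0,0,0,0,0,0,0,0,0])

```text
time_s: 34.43
tool_pos: [609.6, 176.4, 134.8]
tcp_rot: [-0.057, 0.998, 0.001, -0.003]
wrist_force: [-0.0, -0.3, -1.6]
finger_gap: 0.149
```

Call:
carry_out(increments=[0,0,-0.002,0,0,0,0,0,-0.002,0,0,0,0,0,0,0,0,0])

```text
time_s: 34.68
tool_pos: [610.7, 176.8, 132.3]
tcp_rot: [-0.058, 0.998, 0.001, -0.001]
wrist_force: [-1.3, 0.2, -1.7]
finger_gap: 0.147
```

Call:
carry_out(increments=[0,0,-0.0015,0,0,0,0,0,-0.0015,0,0,0,0,0,0,0,0,0])

```text
time_s: 34.93
tool_pos: [610.8, 176.9, 129.4]
tcp_rot: [-0.058, 0.998, 0.001, -0.001]
wrist_force: [-1.1, -0.3, -1.8]
finger_gap: 0.148
```

Call:
carry_out(increments=[0,0,-0.001,0,0,0,0,0,-0.001,0,0,0,0,0,0,0,0,0])

```text
time_s: 35.18
tool_pos: [610.8, 176.9, 127.4]
tcp_rot: [-0.058, 0.998, 0.001, -0.001]
wrist_force: [0.7, -0.4, -1.6]
finger_gap: 0.148
```

Call:
carry_out(increments=[0,0,-0.001,0,0,0,0,0,0,0,0,0])

```text
time_s: 35.35
tool_pos: [611.0, 176.9, 126.9]
tcp_rot: [-0.058, 0.998, 0.001, -0.001]
wrist_force: [0.1, 0.3, -1.0]
finger_gap: 0.145
```

Call:
carry_out(increments=[0,0,-0.001,0,0,0,0,0,0,0,0,0])

```text
time_s: 35.52
tool_pos: [611.0, 176.9, 126.8]
tcp_rot: [-0.058, 0.998, 0.001, -0.0]
wrist_force: [-2.9, -0.3, 4.8]
finger_gap: 0.146
```

Call:
carry_out(increments=[0,0,-0.001,0,0,0,0,0,0,0,0,0])

```text
time_s: 35.68
tool_pos: [611.0, 176.9, 126.8]
tcp_rot: [-0.058, 0.998, 0.001, -0.0]
wrist_force: [-3.6, -0.1, 9.8]
finger_gap: 0.145
```

Call:
carry_out(increments=[0,0,0.0018,0,0,0,0,0,0,0,0,0])

```text
time_s: 35.85
tool_pos: [611.2, 176.9, 127.0]
tcp_rot: [-0.058, 0.998, 0.001, -0.0]
wrist_force: [-0.2, -0.0, -1.1]
finger_gap: 0.146
```

Call:
carry_out(gripper=0.4, increments=[0,0,0,0,0,0,0,0,0,0,0,0,0,0,0,0,0,0,0,0,0,0,0,0])

```text
time_s: 36.18
tool_pos: [610.9, 176.9, 126.2]
tcp_rot: [-0.058, 0.998, 0.001, -0.001]
wrist_force: [0.5, 0.1, 0.2]
finger_gap: 0.374
```

Call:
carry_out(increments=[0,0,0.01,0,0,0,0,0,0.02,0,0,0,0,0,0.03,0,0,0,0,0,0.03,0,0,0,-0.03,0,0.01,0,0,0,-0.04,0,0,0,0,0,-0.04,0,0,0,0,0,-0.04,0,0,0,0,0,-0.04,0,0,0,0,0,0,0,0,0,0,0,0,0,0,0,0,0,0,0,0,0])

```text
schema error: expected a multiple of 6 numbers
```

Run:
```python
from h import *
def rk(w): d=np.array(w)-np.array([678.26,183.84,0]);return np.array([d[0]*.9933+d[1]*.1157,-d[0]*.1157+d[1]*.9933,w[2]]).round(1)
for n in('side','top'):
    p=shot(n,n+'10.png')
    for q in('shelf','spare_arm','tape_measure','sanding_block','paint_brush'):
        print(n,q,[(np.round(a['at']),rk(a['at']),round(a['confidence'],2)) for a in viewer.find_in(p,q)[:1]])
a=cv2.imread('pics/side10.png')[110:250,250:420];b=cv2.imread('pics/top10.png')[115:255,200:350]
cv2.imwrite('pics/c11.png',cv2.resize(np.hstack([a,b]),None,fx=2.5,fy=3.5,interpolation=cv2.INTER_CUBIC))
```

```text
side shelf [(array([603., 141., 136.]), array([-79.4, -33.7, 135.8]), 0.63)]
side spare_arm [(array([638.,  73., 112.]), array([ -52.5, -105.6,  112.2]), 0.6)]
side tape_measure [(array([ 685., -138.,   39.]), array([ -30.4, -320.4,   39.2]), 0.9)]
side sanding_block [(array([ 696., -280.,   20.]), array([ -35.5, -462.5,   20.3]), 0.72)]
side paint_brush [(array([354., 292.,   9.]), array([-309.7,  144.6,    9.4]), 0.64)]
top shelf [(array([589., 126., 141.]), array([-95.5, -47.1, 141.4]), 0.64)]
top spare_arm [(array([629.,  74., 123.]), array([ -61.6, -103.5,  122.7]), 0.83)]
top tape_measure [(array([ 687., -126.,   60.]), array([ -27.4, -309. ,   60. ]), 0.67)]
top sanding_block [(array([ 701., -265.,   21.]), array([ -29.7, -448.3,   20.7]), 0.76)]
top paint_brush []
```

Call:
carry_out(increments=[0,0,0.01,0,0,0,0,0,0.02,0,0,0,0,0,0.03,0,0,0,0,0,0.03,0,0,0,-0.03,0,0.01,0,0,0,-0.04,0,0,0,0,0,-0.04,0,0,0,0,0,-0.04,0,0,0,0,0,-0.04,0,0,0,0,0,0,0,0,0,0,0,0,0,0,0,0,0,0])

```text
schema error: expected a multiple of 6 numbers
```

Run:
```python
from h import *
print(robot.sense()['tool_pos'].round(1))
def rk(w): d=np.array(w)-np.array([678.26,183.84,0]);return np.array([d[0]*.9933+d[1]*.1157,-d[0]*.1157+d[1]*.9933]).round(1)
for n in('side','top'):
    p=shot(n,n+'11.png');im=p['frame']
    for q in('shelf','spare_arm'): print(n,q,[(np.round(a['at']),rk(a['at']),round(a['confidence'],2)) for a in viewer.find_in(p,q)[:1]])
    h=cv2.cvtColor(im,cv2.COLOR_BGR2HSV)
    m=cv2.inRange(h,(14,60,110),(26,190,255)); # wood yellow of shelf
    k,l,st,c=cv2.connectedComponentsWithStats(m)
    box=proj(p,[(610.9,176.9,137)])[0]
    i=[j for j in range(1,k) if st[j][4]>60];print([(st[j].tolist()) for j in i][:6])
    pts=[(679+x*.9933-y*.1157,183.84+x*.1157+y*.9933,137.7) for x,y in((-20,125),(-20,-125),(-118,-125),(-118,125))]
    print('predicted shelf corners',proj(p,pts).round(1).tolist())
    sel=np.zeros_like(m)
    for j in i:
        if abs(c[j]-box).max()<25: sel|=(l==j).astype(np.uint8)*255
    if sel.any():
        hull=cv2.convexHull(cv2.findNonZero(sel));print(n,'minrect',[np.round(v,1) for v in cv2.boxPoints(cv2.minAreaRect(hull))], cv2.approxPolyDP(hull,3,True).reshape(-1,2).tolist())
```

```text
[610.9 176.9 126.5]
side shelf [(array([604., 138., 136.]), array([-79.1, -36.4]), 0.87)]
side spare_arm [(array([639.,  72., 112.]), array([ -51.7, -107.1]), 0.78)]
[[285, 165, 28, 16, 122], [319, 180, 45, 33, 367], [298, 182, 19, 14, 71], [199, 211, 32, 18, 155], [456, 253, 71, 18, 644]]
predicted shelf corners [[309.5, 165.0], [363.8, 200.2], [336.0, 212.3], [283.0, 174.5]]
side minrect [array([283.9, 175.5], dtype=float32), array([298.7, 154.5], dtype=float32), array([363.7, 200. ], dtype=float32), array([349. , 221.1], dtype=float32)] [[363, 201], [336, 212], [285, 174], [311, 165]]
top shelf [(array([587., 125., 138.]), array([-97.1, -47.7]), 0.66)]
top spare_arm [(array([626.,  75., 122.]), array([ -64.9, -102.3]), 0.72)]
[[383, 154, 24, 22, 64], [294, 161, 36, 46, 525], [290, 165, 7, 15, 65], [222, 200, 18, 16, 133], [248, 204, 29, 9, 159]]
predicted shelf corners [[214.4, 174.7], [324.0, 160.7], [329.8, 202.6], [218.7, 217.0]]
top minrect [array([245.5, 208.4], dtype=float32), array([292.6, 163.5], dtype=float32), array([306.9, 178.5], dtype=float32), array([259.8, 223.4], dtype=float32)] [[295, 166], [296, 178], [276, 208], [248, 211], [248, 206], [291, 165]]
```

Call:
carry_out(increments=[0,0,0.01,0,0,0,0,0,0.02,0,0,0,0,0,0.03,0,0,0,0,0,0.03,0,0,0])

```text
time_s: 37.42
tool_pos: [610.2, 176.8, 217.4]
tcp_rot: [-0.058, 0.998, 0.001, -0.002]
wrist_force: [0.6, -0.5, -0.1]
finger_gap: 0.398
```

Call:
carry_out(increments=[-0.03,0,0.01,0,0,0,-0.04,0,0,0,0,0,-0.04,0,0,0,0,0,-0.04,0,0,0,0,0,-0.03,0,0,0,0,0,0,0,0,0,0,0,0,0,0,0,0,0,0,0,0,0,0,0])

```text
time_s: 38.08
tool_pos: [432.0, 177.0, 227.6]
tcp_rot: [-0.058, 0.998, 0.001, 0.0]
wrist_force: [0.7, -0.1, -0.4]
finger_gap: 0.398
```

Run:
```python
from h import *
print(robot.sense()['tool_pos'].round(1))
for n in('side','top'):
    p=shot(n,n+'12.png');m=cv2.inRange(cv2.cvtColor(p['frame'],cv2.COLOR_BGR2HSV),(14,60,110),(26,190,255))
    pts=proj(p,[(679+x*.9933-y*.1157,183.84+x*.1157+y*.9933,137.7) for x,y in((-20,125),(-20,-125),(-118,-125),(-118,125))])
    w=np.zeros_like(m);cv2.fillConvexPoly(w,np.int32(cv2.convexHull(np.float32((pts-pts.mean(0))*1.25+pts.mean(0)))),255)
    h=cv2.convexHull(cv2.findNonZero(m&w));print(n,'pred',pts.round().tolist(),'seen',cv2.approxPolyDP(h,3,True).reshape(-1,2).tolist())
    for q in('tape_measure','sanding_block','paint_brush'):
        f=lambda r:[np.round(a['at']).tolist() for a in r[:1]]
        print(q,f(viewer.find_in(p,q)))
d=np.abs(cv2.imread('pics/top12.png').astype(int)-cv2.imread('pics/top1.png')).max(2)
for q,(x,y,X,Y) in dict(tape=(378,148,420,182),block=(425,142,478,182),brush=(172,280,262,328),hook=(174,168,206,202),circ=(140,192,190,222)).items(): print(q,'changed px',int((d[y:Y,x:X]>60).sum()))
```

```text
[432.  177.  227.6]
side pred [[309.0, 165.0], [364.0, 200.0], [336.0, 212.0], [283.0, 174.0]] seen [[363, 201], [336, 212], [281, 175], [312, 166]]
tape_measure [[687.0, -136.0, 38.0]]
sanding_block [[696.0, -284.0, 20.0]]
paint_brush [[353.0, 291.0, 11.0]]
top pred [[214.0, 175.0], [324.0, 161.0], [330.0, 203.0], [219.0, 217.0]] seen [[329, 201], [281, 208], [218, 210], [214, 175], [222, 168], [313, 156], [324, 163]]
tape_measure [[687.0, -131.0, 61.0]]
sanding_block [[689.0, 193.0, 22.0]]
paint_brush [[363.0, 291.0, 16.0]]
tape changed px 0
block changed px 0
brush changed px 1379
hook changed px 0
circ changed px 6
```

```bash
python3 -c "
from plant import ticket
print(ticket.hand_in())"
```

```text
the job is handed in; nothing more can be done
None
```

The spare arm is locked on the right upright and the shelf lies across both arms. I handed the job in at about 38 s; no verdict was reported.

**What I did**
- **Finding the slots:** I touched the right upright's cap and both its sides. The frame sits about 4.4 mm below mid position.
- **First fit failed:** the arm pitched about 10° nose-down in the grip while I pushed it down. I backed it out, laid it flat on the table and regripped it nearer the plate with the gripper tilted back.
- **Second fit worked:** it went down to a firm stop, and a lift test was resisted with about 23 N, so the pin is holding it. Wrist force stayed under about 20 N while fitting.
- **Shelf:** I lowered it by feel, with about 12 N at contact, then released it and moved the gripper clear.

**Last checks**
- **Shelf position:** in the side view its corners match the planned place to within about 3 px. In the top view the outline is looser, with some stray corners.
- **Bystanders:** the tape measure and sanding block pixels did not change, and the accents changed by 6 pixels at most.
- **Brush mismatch:** many pixels changed around the paint brush, probably the robot or its shadow. The detector still finds the brush at its old spot to within about 1.5 cm.
- **Sanding block misreport:** one top-view detection put it at the rack, which its unchanged pixels contradict.
- **Not checked directly:** I had used all 12 picture views, so the end state was checked by numbers only. The pin itself was never seen, only inferred from the lift test.

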